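Lock the shogi board's drawer with its stop key

TASK

Lock the eased-out drawer under the shogi board with its stop key: lift the key out of the walnut rest block, put its foot down through the wide mouth at the near end of the slot in the board's side rail until it stands on the runner below, then slide it along the slot with the foot on the runner until it drops into the hidden notch. Stop there without shoving the drawer along, and let go of the key with it upright and its collar down on the rail. Leave the drawer and everything else where they are.

Things in the scene. Friction and masses are not known exactly. Their poses are not given: they have to be found in the camera images.
- key_grip (a point): Centre of the stop key's walnut handle, 18 (own x) x 16 (own y) x 60 mm tall. The key stands upright (z up), 104 mm tall, same after a half turn. Below the handle: steel collar 34 (x) x 36 (y) x 6 mm, its underside 36 mm below this point; stem 12 (x) x 8 (y) mm; foot 14 (x) x 24 (y) x 10 mm, its underside 74 mm below this point. About 0.12 kg. It starts hanging by its collar in the rest block.
- key_foot (a point): Centre of the underside of the key's foot, 74 mm below key_grip; same axes.
- rest: Walnut rest block, fixed, 70 x 70 x 50 mm tall, origin at the centre of its underside. A pocket 22 (own x) by 32 mm (own y) opens in its top and the key stands in it, axes parallel to the block's. Lift the key 45 mm straight up to clear it.
- mouth (a point): Centre of the slot's mouth on the rail's top, 76 mm above the table. Own x runs along the slot to its far end, y across it towards the playing board, z up. Mouth 28 (x) x 30 (y) mm; beyond it the slot is 14 mm wide, narrower than the key's foot. The key goes in with its own x along the slot (either way). The floor under mouth and slot is the drawer's runner, 26 mm below this point.
- slot_end (a point): Closed far end of the slot, on its middle line at the rail's top, 167 mm from mouth. The cover round the slot is 10 mm thick; beneath it a cavity 30 mm wide and 16 mm high lets the foot slide along the waxed runner (friction about 0.2).
- drawer_front (a point): Middle of the top edge of the drawer's front (robot's side, brass knob); the drawer slides along the slot and is eased out by an unknown amount. Its runner is flat but for one notch across it, 24 mm long, 16 mm deep, its middle 50 to 140 mm from mouth along the slot. There the foot drops 12 mm until the collar rests on the rail. Only friction holds the drawer: over about 16 N moves it.
- komadai: Rosewood captured-piece stand, loose, 105 mm square, 80 mm tall, with pieces on top; origin at the centre of its underside.
- incense: Blue porcelain incense holder, loose, 60 mm across, 44 mm tall; origin at the centre of its underside.
- frog: Cast bronze paperweight frog, loose, about 60 mm across, 43 mm tall, on the playing board; origin at the centre of its underside.
- clock: Black game clock, loose, 60 x 170 x 83 mm; origin at the centre of its underside.
- piecebox: Lidded wooden piece box, loose, 116 x 91 x 67 mm; origin at the centre of its underside.
- teacup: White tea cup, loose, 70 mm across, 75 mm tall; origin at the centre of its underside.
- board: Shogi board on its drawer base, fixed, 340 (own x) x 370 (own y) mm, origin at the centre of its underside. The rail with the slot is along its -y side, 70 mm wide; the playing board beside it is 86 mm high, 10 mm above the rail, its edge 37 mm from the slot's middle line. Own x is the slot's direction.
Mind the look-alikes: they are no part of the job. Leave any red or yellow look-alike of the part that bears key_grip alone.

How it is judged:
On the way, in this order (a step that is already met when the one before it is completed fails the run):
1. the key's foot stands on the runner inside the mouth of the slot (z of key_foot in the frame of mouth below -0.0215 m and x of key_foot in the frame of mouth between -0.016 and 0.016 m and y of key_foot in the frame of mouth between -0.012 and 0.012 m), for 0.1 s.
2. the key has been slid along the slot, its foot under the cover (x of key_foot in the frame of mouth above 0.025 m and z of key_foot in the frame of mouth between -0.032 and -0.016 m), for 0.05 s.
3. the key's foot has dropped into the notch (z of key_foot in the frame of mouth below -0.0345 m and x of key_foot in the frame of mouth above 0.03 m), for 0.2 s.
At the end, for the whole second after the job is handed in: The key stands upright (within 0.1 rad) in the notch with its foot at least 35.5 mm below the rail's top (collar down on the rail), let go, the drawer within 10 mm of where it was (z of key_foot in the frame of mouth below -0.0355 m and x of key_foot in the frame of mouth above 0.03 m and angle between key_grip's own z axis and vertical below 0.1 rad and distance of drawer_front from where it was at the start of the episode below 0.01 m); the robot touches nothing.
It fails at once if the drawer is shoved along more than 10 mm (distance of drawer_front from where it was at the start of the episode above 0.01 m).
It fails at once if a bystander is moved more than 30 mm (distance of any of komadai, incense, frog, clock, piecebox, teacup from where it was at the start of the episode above 0.03 m).
It also fails if it takes over 51 s, if anything falls off the work surface, if the arm or the gripper's body presses on something with over 40 N, if the wrist force passes 120 N, or if a joint passes its speed limit or range.

ROBOT

A 7-joint arm with a two-finger parallel gripper is mounted at the origin on the work surface. World frame = base frame: x ahead of the robot, y to its left, z up, the work surface at z = 0. Lengths are in m, angles in rad, forces in N, time in s.
With the tool pointing down it reaches from about 0.35 to 0.9 m from the base axis. Payload 8.1 kg.
Tool frame: the origin (TCP) lies midway between the tips of the shut fingers; the grasp point (between the pads) lies 19 mm behind it; z points along the fingers, y is the direction in which the jaws open and shut (so a half turn about z gives the same grasp; the last joint's range is limited). The gripper opens to 92 mm and grips with 3 to 60 N. Pads are 19 mm wide; open, the fingers measure 130 mm over their backs; the gripper's body (75 mm by 190 mm) begins 47 mm behind the grasp point.
Start: joints at [1.037, 0.434, 0.025, 1.573, -0.012, 1.134, -0.075], TCP at [0.261, -0.568, 0.227] pointing down, gripper open.
Joint ranges: [-2.62, 2.62], [-0.44, 2.09], [-1.27, 1.32], [0.08, 2.57], [-1.32, 4.46], [0.12, 2], [-2.74, 2.74]. Speed limits (rad/s): [2.22, 2.22, 3.01, 3.01, 3.14, 3.14, 3.14].

INTERFACE

Orientations are given as a rotation vector (axis times angle).
In Python, from cell import monitor, get_image, get_calibration, workorder, look_for, masks_of gives the robot as it stands.
- The arm moves only by the shell command python3 -m crank 'ROWS' [FORCE]. ROWS is JSON, a list of rows, each a list of 3 entries, a list of its own where there are three numbers: the shift along the tool's x, y, z in cm, then the turn about the tool's z in degrees, then the closure in counts, from 0 (fully open) to 255 (shut). A call has 1 to 5 rows; each row shifts and turns the commanded pose from where the row before left it, along the tool's axes as they then stand; what a row does not reach is not made up. A row lasts 1/10 s, in which the tool goes at most 50 mm and 8.59 degrees, less where a joint would pass 70% of its speed; a pose out of reach is approached as far as the arm can. A call with a gripper value outside its range is refused whole. The fingers move at their own pace and stop on an object; FORCE is the grip in N (left out, the last holds). Time passes only in rows, so rows that do not move let the fingers close. It gives the time, the measured TCP pose, the force and the opening at its end, in the units of the state.
- monitor.observe(): the state, without advancing time (a new reading comes with each control period).
- get_image(name): name is "side" or "top" or "wrist"; returns (picture, depth): 480x640x3 uint8, red, green, blue; 480x640 float32, m along the optical axis (not along the pixel's ray), 0 where there is no reading.
- get_calibration(name): a dict with "fx", "fy", "cx", "cy" (pixels), "D" ([k1, k2, p1, p2, k3] as OpenCV has them; the pictures are not rectified), "R" (3x3) and "t" (3): a world point X has camera coordinates R X + t. Camera axes: x right, y down, z forward; pixel columns grow to the right and rows downward; lengths in m; the calibration is good to about 2 mm. A picture is of the moment at which its call begins: read the wrist's pose just before it. get_calibration takes no time and is no camera call; for the wrist camera it gives the pose at the moment of the call.
- workorder.sign_off(): hands the job in, once; it reports no verdict.
Trained networks look in the newest picture that a camera, given by its name, has taken for a name from the list of things; names that differ only in an ending like _2 or _b are one class to them, and where a whole thing is asked for, a point or a joint stands for the part that bears it (a point fixed in the world has none). Each returns a list of dicts, best first, with "score" (0 to 1); they miss things now and then, are a little off and sometimes report something else, mostly with a low value. They report only what shows in the picture. A call takes as long as a camera call. They do not tell look-alikes from the thing itself.
- look_for(label, camera): "location" ([x, y, z] in m, in world coordinates, good to about 4 mm: the middle of the surface that is visible of it).
- masks_of(label, camera): "region" (480x640 bool, what is visible of it).
The state is a dict: "clock": time; "joints": joint angles; "dq": joint speeds; "joint_efforts": joint torques, N m; "position": TCP position; "ee_rot": TCP orientation; "force": force on the tool from outside, world axes, zero at the start; "ft_torque": the same for the moment, N m; "width": opening from 0.0 (shut) to 1.0 (fully open).
Only numpy, scipy, OpenCV 4.12 (cv2) and the standard library are available. Lean on these libraries where they do the work, as an engineer would, in place of code of your own. Each camera call takes 0.05 s, during which the arm holds its last target.

## Working session

There is one attempt and no reset: what is moved stays moved. The work goes in short steps, Python scripts to look and compute and a shell command to move; the robot and the scene stay as the last step left them, time stands still between calls to the robot, and variables do not carry over. Pictures are saved under pics/ and viewed, and the job is handed in when it is done.

```bash
ls; mkdir -p pics; cat > h.py <<'E'
import numpy as np,cv2,json
from cell import monitor,get_image,get_calibration,workorder,look_for,masks_of
def save(n,im): cv2.imwrite('pics/'+n,im[:,:,::-1])
def px2w(cal,u,v,d):
    K=np.array([[cal['fx'],0,cal['cx']],[0,cal['fy'],cal['cy']],[0,0,1.]])
    p=cv2.undistortPoints(np.array([[[u,v]]],float),K,np.array(cal['D'],float))[0,0]
    c=np.array([p[0]*d,p[1]*d,d]); return np.array(cal['R']).T@(c-np.array(cal['t']))
def px2z(cal,u,v,z):
    a=px2w(cal,u,v,.1);b=px2w(cal,u,v,1.); s=(z-a[2])/(b[2]-a[2]); return a+s*(b-a)
def w2px(cal,X):
    K=np.array([[cal['fx'],0,cal['cx']],[0,cal['fy'],cal['cy']],[0,0,1.]])
    r,_=cv2.Rodrigues(np.array(cal['R'],float))
    return cv2.projectPoints(np.array(X,float).reshape(-1,1,3),r,np.array(cal['t'],float),K,np.array(cal['D'],float))[0][:,0]
E
python3 - <<'E'
from h import *
s=monitor.observe();print({k:np.round(v,3).tolist() for k,v in s.items()})
for c in('top','side','wrist'):
    im,d=get_image(c);save(c+'0.png',im);np.savez('pics/'+c+'0.npz',im=im,d=d)
    cal=get_calibration(c)
    print(c,cal)
    for n in('key_grip','mouth','slot_end','drawer_front','rest','board'):
        try: print(n,[(np.round(r['location'],3).tolist(),round(r['score'],2)) for r in look_for(n,c)][:5])
        except Exception as e: print(n,e)
E
```

```text
pics
{'clock': 0.0, 'joints': [1.037, 0.435, 0.025, 1.574, -0.012, 1.134, -0.075], 'dq': [0.001, 0.001, 0.001, -0.001, 0.001, -0.001, -0.002], 'joint_efforts': [0.002, -66.786, 0.986, -31.446, -0.06, 0.043, 0.0], 'position': [0.261, -0.567, 0.226], 'ee_rot': [-3.068, -0.671, 0.001], 'force': [0.153, 0.12, 0.581], 'ft_torque': [-0.027, -0.011, 0.003], 'width': 1.0}
top {'fx': 460.5954612495756, 'fy': 460.5954612495756, 'cx': 323.48492481121707, 'cy': 233.25753394209045, 'D': array([-0.11216203,  0.        ,  0.        ,  0.        ,  0.        ]), 'R': array([[ 0.01776916, -0.99984066,  0.00170725],
       [-0.97928395, -0.01774825, -0.20171252],
       [ 0.20171068,  0.00191238, -0.97944328]]), 't': array([0.08701088, 0.54941636, 1.21404942])}
key_grip [([0.344, -0.352, 0.045], 0.51), ([0.446, -0.336, 0.06], 0.45)]
mouth [([0.561, 0.161, 0.088], 0.79)]
slot_end [([0.56, 0.16, 0.086], 0.8)]
drawer_front [([0.408, 0.114, 0.027], 0.74), ([0.339, 0.393, 0.031], 0.73)]
rest []
board [([0.558, 0.157, 0.088], 0.74)]
side {'fx': 547.4780006338237, 'fy': 547.4780006338237, 'cx': 317.941151817
[... 456 characters left out ...]
_end [([0.572, 0.082, 0.076], 0.61)]
drawer_front [([0.411, 0.106, 0.024], 0.76)]
rest [([0.45, -0.37, 0.05], 0.93), ([0.706, -0.282, 0.078], 0.28)]
board [([0.574, 0.081, 0.078], 0.87)]
wrist {'fx': 431.35286881872406, 'fy': 431.35286881872406, 'cx': 323.1095424785247, 'cy': 235.7991355129126, 'D': array([0.0221998, 0.       , 0.       , 0.       , 0.       ]), 'R': array([[ 4.17347755e-01, -9.08746832e-01,  2.17878750e-04],
       [-8.76815833e-01, -4.02620220e-01,  2.62851581e-01],
       [-2.38777819e-01, -1.09891557e-01, -9.64836255e-01]]), 't': array([-0.62558942, -0.03257054,  0.39002455])}
key_grip [([0.336, -0.369, 0.046], 0.55)]
mouth []
slot_end []
drawer_front []
rest []
board []
```

View pics/top0.png

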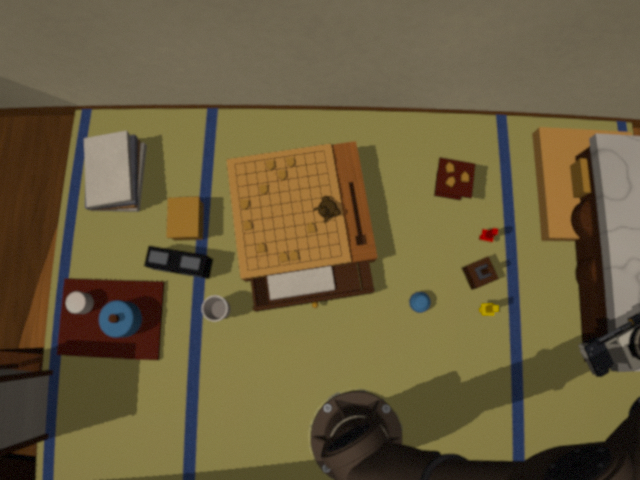

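View pics/side0.png

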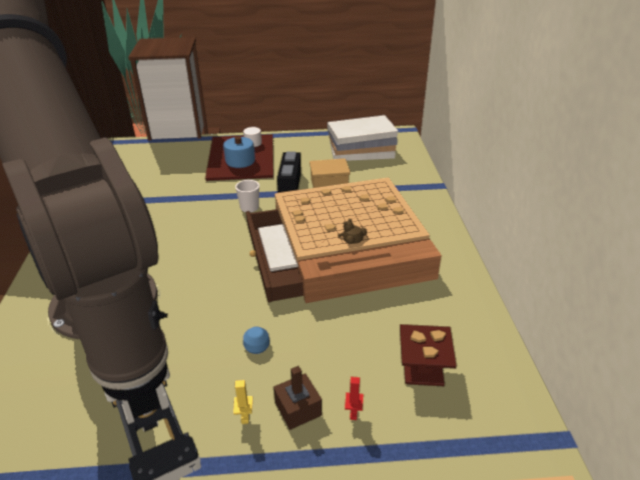

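View pics/wrist0.png

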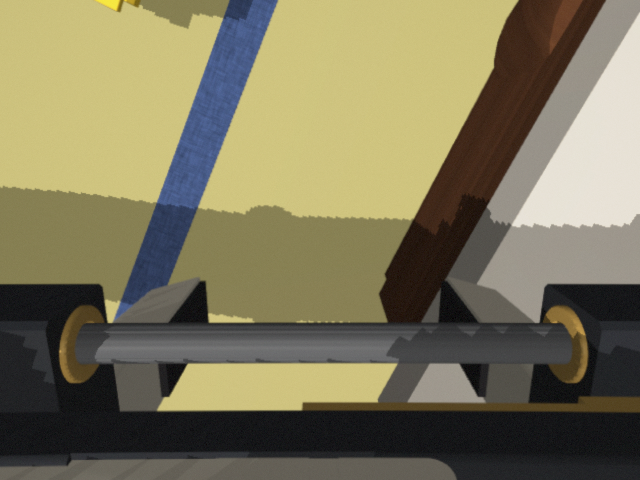

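Candidates for the key: the walnut one in the rest block (side 297,385; top 481,271), the yellow one (side 242,400; top 489,309) and the red one (side 354,397; top 488,235). By the description it is the walnut one in the block. I'll check that in close crops and measure the rest and slot.

```bash
python3 - <<'E'
from h import *
t=np.load('pics/top0.npz')['im'];s=np.load('pics/side0.npz')['im']
def crop(im,x0,y0,w,h,W=400,H=300): return cv2.resize(im[y0:y0+h,x0:x0+w],(W,H),interpolation=cv2.INTER_CUBIC)
a=np.vstack([np.hstack([crop(t,451,241,64,48),crop(s,257,358,80,60)]),np.hstack([crop(t,310,165,100,75)if 0 else crop(t,300,170,107,80),crop(s,300,235,120,45*2)])])
save('c0.png',a)
E
```

```text
(no output)
```

View pics/c0.png

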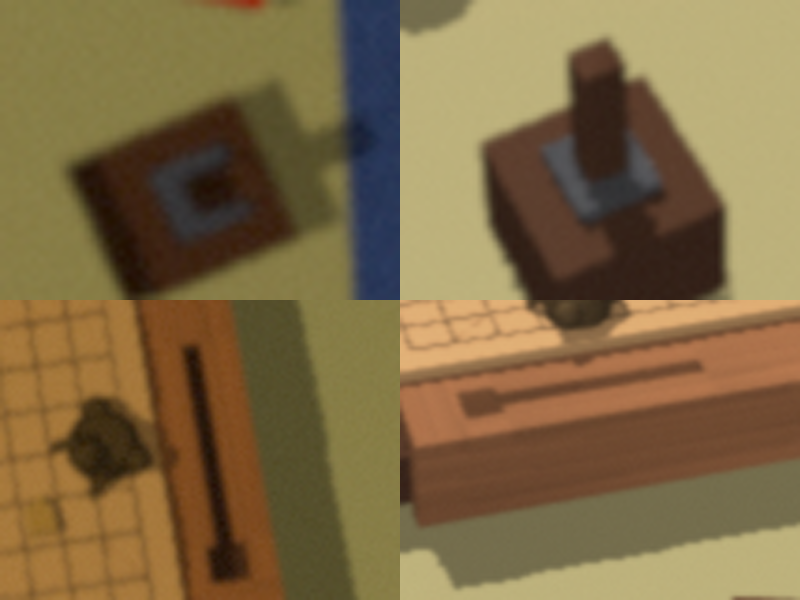

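```bash
python3 - <<'E'
from h import *
T=get_calibration('top');S=get_calibration('side')
m=px2z(T,361,240.1,.076);e=px2z(T,350.8,182.5,.076);print('top',m,e,np.linalg.norm(e-m),np.degrees(np.arctan2(*(e-m)[1::-1])))
m=px2z(S,324.3,265.9,.076);e=px2z(S,390.6,254.8,.076);print('side',m,e,np.linalg.norm(e-m),np.degrees(np.arctan2(*(e-m)[1::-1])))
c=np.array([px2z(S,*p,.05) for p in [(273.6,387),(305,374),(321.4,399.6),(290,414)]]);print(c,c.mean(0))
for i in range(4): v=c[(i+1)%4]-c[i];print(np.linalg.norm(v),np.degrees(np.arctan2(v[1],v[0])))
c=np.array([px2z(T,451+a/6.25,241+b/6.25,.05) for a,b in [(100,160),(235,97),(297,235),(155,290)]]);print(c.mean(0))
for i in range(4): v=c[(i+1)%4]-c[i];print(np.linalg.norm(v),np.degrees(np.arctan2(v[1],v[0])))
# key top in side: crop (595,52)
print(px2z(S,257+197/5,358+58/5,.116))  # guess handle top height
s=np.load('pics/side0.npz');print(px2w(S,296.4,368,s['d'][368,296]))
print(s['d'][364:374,292:302].round(3))
E
```

```text
top [ 0.52656246 -0.0050523   0.076     ] [0.68910238 0.02342604 0.076     ] 0.16501588548611712 9.937825546949318
side [ 0.52886582 -0.00605168  0.076     ] [0.69220571 0.02201705 0.076     ] 0.16573404309598627 9.750613368228715
[[ 0.40468248 -0.32808536  0.05      ]
 [ 0.46611376 -0.30193784  0.05      ]
 [ 0.49324544 -0.36440885  0.05      ]
 [ 0.43386572 -0.39102174  0.05      ]] [ 0.44947685 -0.34636345  0.05      ]
0.06676447712923725 23.056471730631053
0.06810840601405034 -66.52429524997967
0.065070707167066 -155.85896379188196
0.06937325937545231 114.87688618568285
[ 0.44697834 -0.34465492  0.05      ]
0.0692338216028919 -65.18863122605947
0.06643221983156056 -157.62823269741324
0.07018285281359327 110.75576649262199
0.061513854540324105 21.455324996076023
[ 0.44972969 -0.34518121  0.116     ]
[ 0.44988518 -0.34263542  0.11735788]
[[1.158 1.154 1.153 1.156 1.152 1.157 1.154 1.154 1.154 1.156]
 [1.156 1.152 1.151 1.149 1.155 1.149 1.151 1.153 1.153 1.151]
 [1.146 1.147 1.148 1.001 1.001 0.998 1.003 1.147 1.15  1.15 ]
 [1.147 1.001 1.001 0.999 0.997 0.999 1.003 1.    1.148 1.147]
 [0.997 0.997 0.998 0.997 0.995 0.996 0.999 0.997 1.147 1.145]
 [0.996 0.996 0.997 0.995 0.998 0.993 0.996 0.998 0.994 1.143]
 [0.992 0.992 0.994 0.995 0.993 0.995 0.992 0.992 0.993 0.993]
 [0.989 0.991 0.991 0.995 0.993 0.992 0.993 0.994 0.991 0.994]
 [0.99  0.991 0.991 0.991 0.991 0.99  0.989 0.993 0.991 0.997]
 [0.991 0.99  0.989 0.985 0.988 0.991 0.992 0.993 0.993 0.998]]
```

```bash
cat >> h.py <<'E'
from scipy.spatial.transform import Rotation as Ro
def tool():
    s=monitor.observe(); return np.array(s['position']),Ro.from_rotvec(s['ee_rot']).as_matrix(),s
def delta(target):
    p,R,s=tool(); return R.T@(np.array(target)-p)*100
def yawy():
    p,R,s=tool(); return np.degrees(np.arctan2(R[1,1],R[0,1]))
E
python3 - <<'E'
from h import *
p,R,s=tool();W=get_calibration('wrist')
c=-W['R'].T@W['t'];print('cam in tool',R.T@(c-p),'axes',(R.T@W['R'].T).round(3))
for q in([0,0,0],[0,0,.05],[0,0,.11],[0,0,.15]): print(q,w2px(W,p+R@np.array(q)))
print(yawy(),delta([.4488,-.3455,.24]))
# where would a point at key collar be, for tcp offsets
for off in(0,.03,.06,.09): print(off,w2px(W,p+R@np.array([off,0,.15])))
E
```

```text
cam in tool [ 0.07094029  0.0005086  -0.15824937] axes [[-0.    -0.965 -0.263]
 [ 1.    -0.     0.   ]
 [-0.    -0.263  0.965]]
[0, 0, 0] [[321.80433162 303.44499988]]
[0, 0, 0.05] [[322.07757911 262.73972429]]
[0, 0, 0.11] [[322.27967941 232.60088651]]
[0, 0, 0.15] [[322.37321644 218.64256164]]
-65.32219630870001 [ 26.35249872 -12.36924937  -1.32680706]
0 [[322.37321644 218.64256164]]
0.03 [[322.34640481 177.66571515]]
0.06 [[322.31782223 134.46066045]]
0.09 [[322.28725503  88.77866449]]
```

```bash
python3 -m crank '[[[4.3,-2.0,0.4],0,0],[[4.4,-2.1,0.4],0,0],[[4.4,-2.1,0.4],0,0],[[4.4,-2.1,0.5],0,0],[[4.4,-2.0,0.5],0,0]]' && python3 -m crank '[[[4.4,-2.0,0.5],0,0],[[0,0,0],0,0],[[0,0,0],0,0]]'
python3 - <<'E'
from h import *
W=get_calibration('wrist');im,d=get_image('wrist');save('w1.png',im);np.savez('pics/w1.npz',im=im,d=d,R=W['R'],t=W['t'])
print(delta([.4488,-.3455,.19]),yawy(), w2px(W,[[.4488,-.3455,.05],[.4488,-.3455,.116]]),tool()[2]['joints'].round(2) if hasattr(tool()[2]['joints'],'round') else tool()[2]['joints'])
E
```

```text
clock: 1.55
position: [0.418, -0.3813, 0.2049]
ee_rot: [3.069, 0.671, 0.001]
force: [0.7, -0.1, -1.1]
width: 0.999
clock: 1.85
position: [0.4495, -0.3451, 0.1997]
ee_rot: [-3.068, -0.676, 0.0]
force: [0.0, -1.3, -0.5]
width: 0.998
[ 0.08529353 -0.08900523  0.97576403] -65.29436384558274 [[322.48007625 219.79382439]
 [322.31511213 245.41879278]] [ 0.61  0.37 -0.07  1.75  0.03  1.03 -0.6 ]
```

View pics/w1.png

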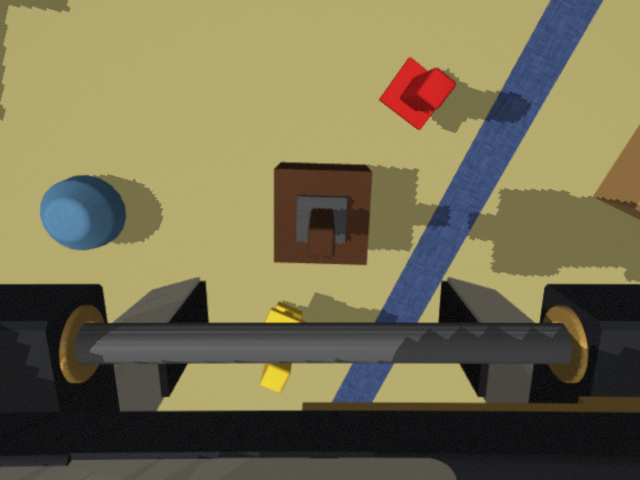

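```bash
python3 - <<'E'
from h import *
im=np.load('pics/w1.npz')['im'];save('c1.png',cv2.resize(im[155:275,260:390],(780,600)[:2] if 0 else (650,600),interpolation=cv2.INTER_CUBIC))
E
```

```text
(no output)
```

View pics/c1.png

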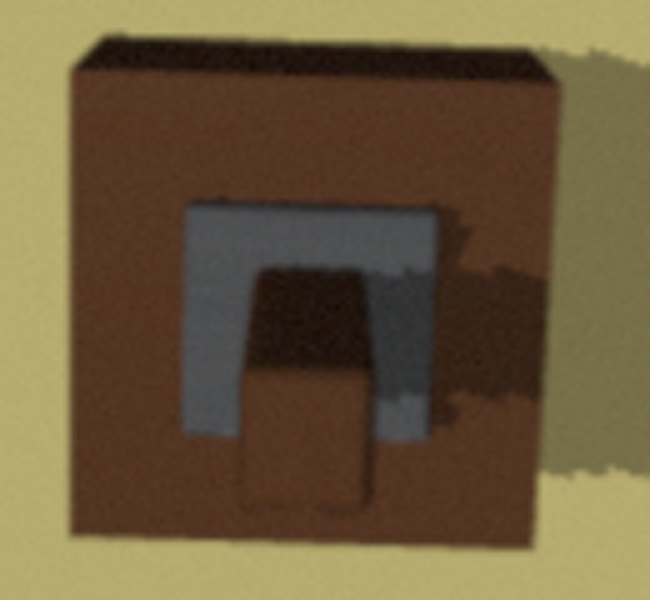

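```bash
python3 - <<'E'
from h import *
W=get_calibration('wrist')
def f(n,pts,z):
    c=np.array([px2z(W,260+(a+.5)/5-.5,155+(b+.5)/5-.5,z) for a,b in pts]);print(n,c.mean(0).round(4))
    for i in range(4): v=c[(i+1)%4]-c[i];print('  %.4f %.1f'%(np.linalg.norm(v),np.degrees(np.arctan2(v[1],v[0]))))
f('block',[(73,70),(558,85),(532,547),(70,535)],.05)
f('collar',[(187,206),(437,211),(428,440),(182,437)],.056)
f('handle',[(247,370),(372,371),(362,512),(240,512)],.116)
E
```

```text
block [ 0.4486 -0.3457  0.05  ]
  0.0689 -67.1
  0.0693 -156.9
  0.0696 113.1
  0.0696 22.6
collar [ 0.4487 -0.3458  0.056 ]
  0.0354 -66.5
  0.0338 -156.7
  0.0358 114.0
  0.0340 22.5
handle [ 0.4486 -0.3456  0.116 ]
  0.0145 -65.8
  0.0172 -158.9
  0.0144 114.7
  0.0173 21.5
```

```bash
python3 -m crank '[[[0,0,0],-8.0,60],[[0,0,0],-8.0,120],[[0,0,0],-8.0,140],[[0,0,0],-8.0,140],[[0,0,0],-8.0,140]]' && python3 -m crank '[[[0,0,0],-8.0,140],[[0,0,0],-8.0,140],[[0,0,0],-8.0,140],[[0,0,0],-8.0,140],[[0,0,0],-8.0,140]]' && python3 -m crank '[[[0,0,0],-8.3,140],[[0,0,0],0,140]]'
python3 - <<'E'
from h import *
W=get_calibration('wrist');im,d=get_image('wrist');save('w2.png',im)
save('c2.png',cv2.resize(im[155:275,260:390],(650,600),interpolation=cv2.INTER_CUBIC))
print(delta([.4487,-.3457,.067]),yawy())
E
```

```text
clock: 2.4
position: [0.4472, -0.3484, 0.1999]
ee_rot: [2.652, 1.683, -0.001]
force: [0.1, -0.5, -0.7]
width: 0.613
clock: 2.9
position: [0.4471, -0.3484, 0.1998]
ee_rot: [1.917, 2.489, -0.001]
force: [-0.7, -0.6, 0.4]
width: 0.449
clock: 3.1
position: [0.4472, -0.3483, 0.1998]
ee_rot: [1.736, 2.618, -0.001]
force: [-0.2, -0.7, 0.4]
width: 0.448
[ 0.16789861  0.21403052 13.27325544] 22.633849455458744
```

View pics/w2.png

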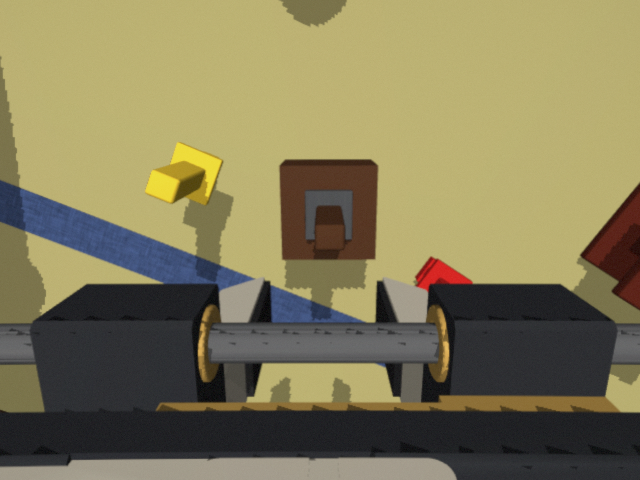

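View pics/c2.png

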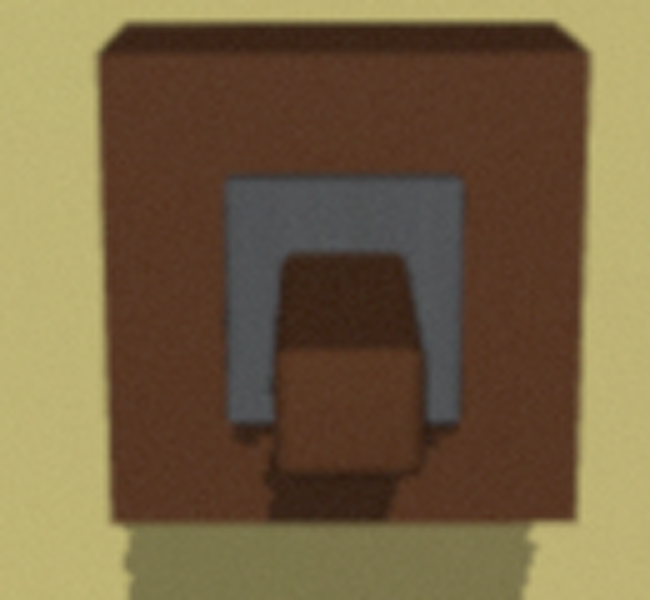

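```bash
python3 - <<'E'
from h import *
W=get_calibration('wrist')
def f(n,pts,z):
    c=np.array([px2z(W,260+(a+.5)/5-.5,155+(b+.5)/5-.5,z) for a,b in pts]);print(n,c.mean(0).round(4))
    for i in range(4): v=c[(i+1)%4]-c[i];print('  %.4f %.1f'%(np.linalg.norm(v),np.degrees(np.arctan2(v[1],v[0]))))
    print(delta([*c.mean(0)[:2],.067]))
f('block',[(100,52),(590,53),(577,521),(112,521)],.05)
f('collar',[(226,177),(463,177),(459,423),(230,424)],.056)
f('handle',[(276,347),(426,348),(423,472),(276,472)],.116)
E
```

```text
block [ 0.4501 -0.3435  0.05  ]
  0.0694 22.5
  0.0697 -67.1
  0.0698 -157.4
  0.0698 112.6
[ 0.31312544  0.42932574 13.27313466]
collar [ 0.45   -0.3435  0.056 ]
  0.0334 22.6
  0.0360 -67.3
  0.0333 -157.1
  0.0362 112.9
[ 0.31984966  0.41900376 13.27313676]
handle [ 0.4498 -0.3431  0.116 ]
  0.0173 22.2
  0.0150 -68.0
  0.0172 -157.4
  0.0151 112.3
[ 0.36455133  0.4156043  13.27312599]
```

```bash
python3 - <<'E'
from h import *
r=lambda a:np.array([[np.cos(a),np.sin(a)],[np.sin(a),-np.cos(a)]])
R1=r(np.radians(24.7));R2=r(np.radians(112.63))
m1=np.array([.44867,-.34573]);m2=np.array([.45003,-.34345])
e=np.linalg.solve(R1-R2,m1-m2);p=m1-R1@e;print(e,p,m2-R2@e,delta([*p,.067]))
E
```

```text
[-0.00031495  0.00188597] [ 0.44816805 -0.34388498] [ 0.44816805 -0.34388498] [ 0.35589359  0.23478199 13.27319687]
```

```bash
python3 -m crank '[[[0.36,0.23,3],0,140],[[0,0,3.6],0,140],[[0,0,3.6],0,140],[[0,0,3.1],0,140],[[0,0,0],0,140]]' && python3 -m crank '[[[0,0,0],0,200],[[0,0,0],0,255],[[0,0,0],0,255],[[0,0,0],0,255]]' 30
python3 - <<'E'
from h import *
im,d=get_image('wrist');save('w3.png',im);im,d=get_image('side');save('s3.png',im[300:460,200:420].repeat(3,0).repeat(3,1))
p,R,s=tool();print(p,s['width']*92,yawy(),s['force'])
E
```

```text
clock: 3.65
position: [0.4462, -0.3415, 0.0631]
ee_rot: [-1.737, -2.609, 0.001]
force: [-0.6, -0.0, -0.0]
width: 0.455
clock: 4.05
position: [0.4501, -0.3429, 0.0683]
ee_rot: [1.734, 2.617, -0.001]
force: [-1.3, 0.2, 6.5]
width: 0.194
[ 0.45011385 -0.34283634  0.06831418] 17.781951245081384 22.94598739135577 [-1.22290345  0.57415317  7.82913611]
```

View pics/w3.png

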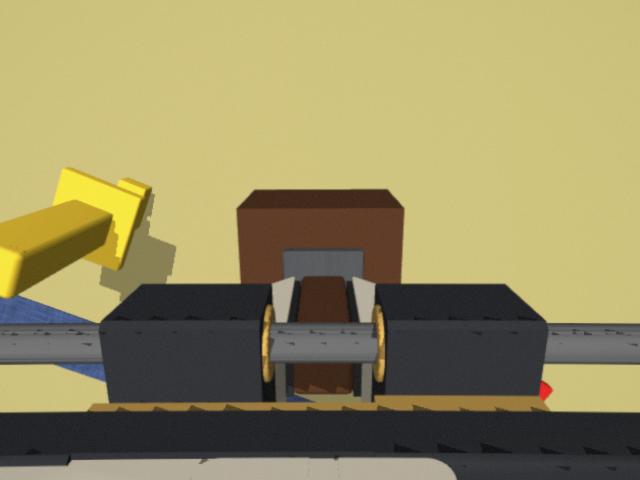

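View pics/s3.png

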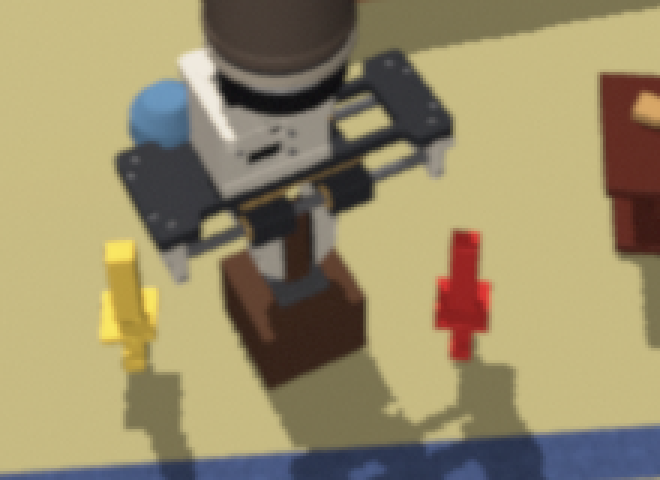

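```bash
python3 -m crank '[[[0,0,-1],0,255],[[0,0,-2],0,255],[[0,0,-2.5],0,255],[[0,0,-3],0,255],[[0,0,-1.5],0,255]]' && python3 -m crank '[[[0,0,0],0,255],[[0,0,0],0,255]]'
python3 - <<'E'
from h import *
p,R,s=tool();print(p,s['width']*92,yawy(),s['force'],s['joints'])
im,d=get_image('side');save('s4.png',cv2.resize(im[260:420,220:420],(750,600),interpolation=cv2.INTER_CUBIC))
im,d=get_image('wrist');save('w4.png',im)
E
```

```text
clock: 4.65
position: [0.4503, -0.3424, 0.1701]
ee_rot: [1.733, 2.617, 0.0]
force: [0.1, 0.2, -1.0]
width: 0.194
clock: 4.85
position: [0.4491, -0.3421, 0.1668]
ee_rot: [1.735, 2.619, -0.0]
force: [-0.2, -0.0, -1.9]
width: 0.194
[ 0.44909475 -0.34213023  0.16684006] 17.8641043439613 22.96367456369875 [-0.22756565 -0.01980639 -1.94605144] [ 0.84683174  0.42948262 -0.39680213  1.77341552  0.19571542  0.97708866
  0.77322928]
```

View pics/s4.png

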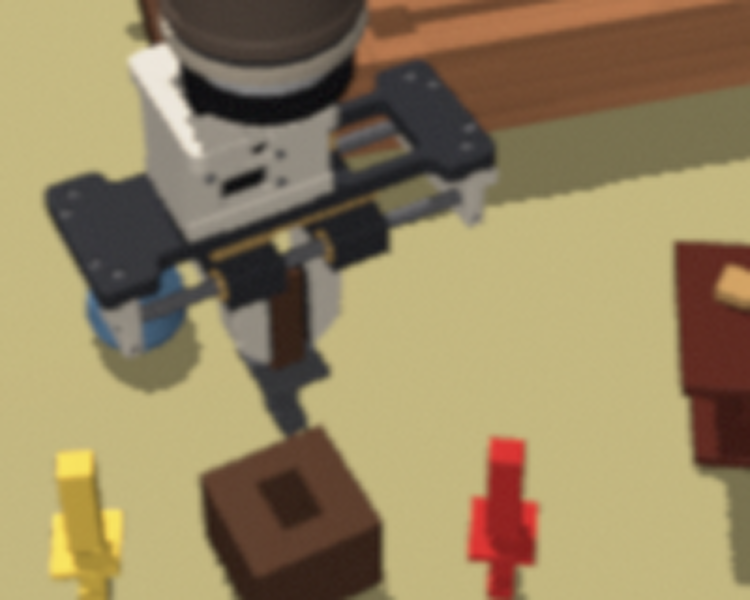

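View pics/w4.png

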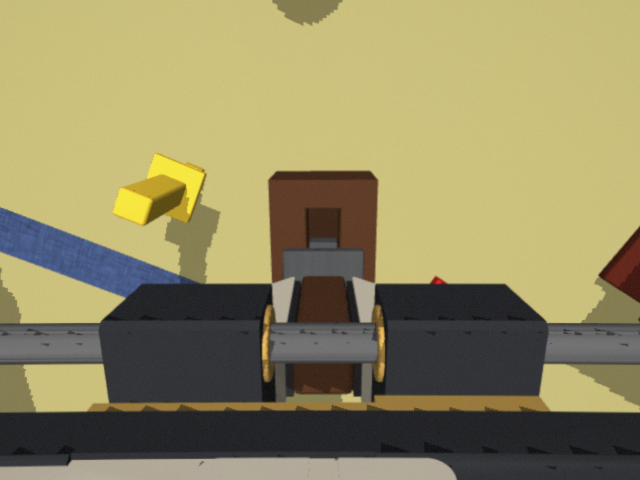

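```bash
python3 -m crank '[[[3.5,3.1,0],0,255],[[3.5,3.1,0],0,255],[[3.5,3.1,0],0,255],[[3.5,3.2,0],0,255],[[3.5,3.2,0],0,255]]' && python3 -m crank '[[[3.5,3.1,0],0,255],[[0,0,0],6.5,255],[[0,0,0],6.6,255],[[0,0,0],0,255],[[0,0,0],0,255]]'
python3 - <<'E'
from h import *
p,R,s=tool();print(p,s['width']*92,yawy(),s['force'],s['joints'])
W=get_calibration('wrist')
im,d=get_image('wrist');save('w5.png',im);np.savez('pics/w5.npz',im=im,d=d,R=W['R'],t=W['t'])
im,d=get_image('side');save('s5.png',im);
E
```

```text
clock: 5.45
position: [0.5252, -0.118, 0.1657]
ee_rot: [-1.734, -2.618, 0.001]
force: [0.8, 0.1, -1.4]
width: 0.195
clock: 5.95
position: [0.5399, -0.0756, 0.1659]
ee_rot: [-2.017, -2.407, 0.002]
force: [0.4, 0.2, -0.9]
width: 0.195
[ 0.53989855 -0.0755524   0.16594422] 17.967782956341004 10.060723795053574 [ 0.3604697   0.22607373 -0.85468151] [ 0.35173571  0.4046352  -0.41506462  1.81826497  0.19503951  0.96036532
  0.029448  ]
```

View pics/s5.png

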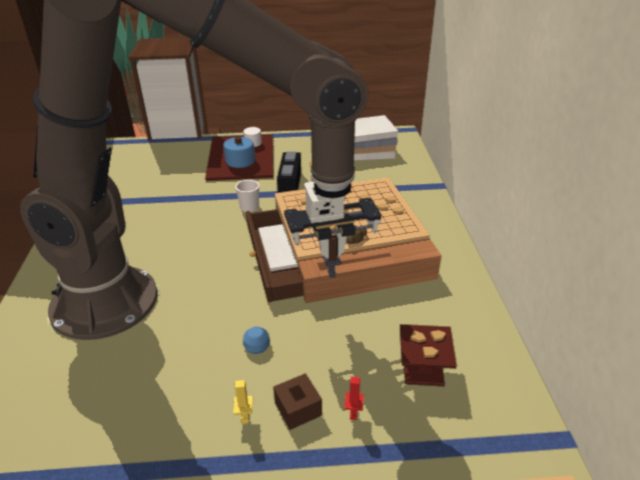

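View pics/w5.png

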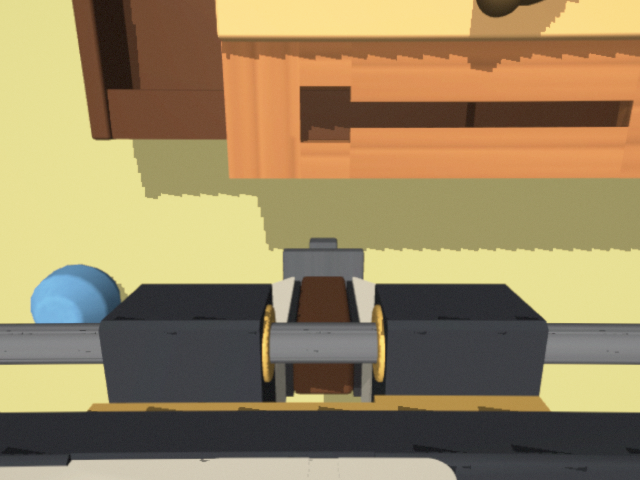

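```bash
python3 - <<'E'
from h import *
im=np.load('pics/w5.npz')['im'];a=cv2.resize(im[75:155,280:400],(780,520),interpolation=cv2.INTER_CUBIC)
save('c5.png',a);b=cv2.resize(np.clip(im[85:145,290:640].astype(float)*2.,0,255).astype(np.uint8),(800,400),interpolation=cv2.INTER_CUBIC);save('c5b.png',b)
E
```

```text
(no output)
```

View pics/c5.png

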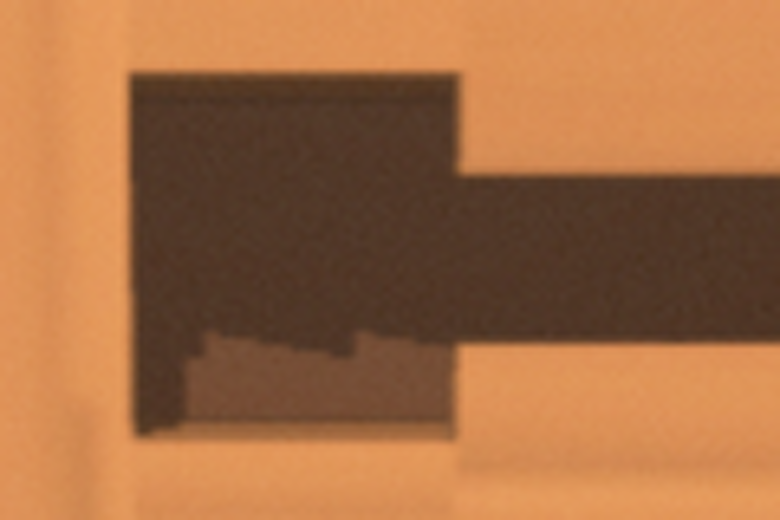

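View pics/c5b.png

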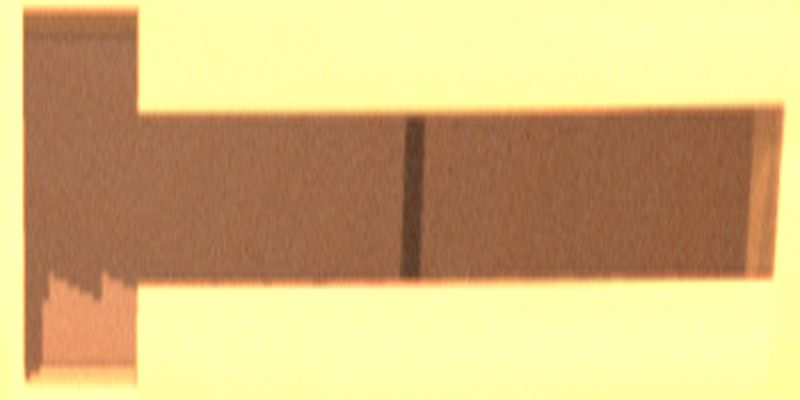

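```bash
python3 - <<'E'
from h import *
z=np.load('pics/w5.npz');W=dict(get_calibration('wrist'));W['R']=z['R'];W['t']=z['t'];d=z['d']
p,R,s=tool();e=np.array([-.0003,.0019,0])
def P(u,v,zz): return px2z(W,u,v,zz)-R@e
k=lambda a,b:(280+(a+.5)/6.5-.5,75+(b+.5)/6.5-.5)
c=np.array([P(*k(*q),.076) for q in [(130,72),(460,72),(456,438),(135,437)]]);m=c.mean(0);print('mouth',m)
for i in range(4): v=c[(i+1)%4]-c[i];print('  %.4f %.1f'%(np.linalg.norm(v),np.degrees(np.arctan2(v[1],v[0]))))
g=lambda a,b:(290+(a+.5)*350/800-.5,85+(b+.5)*60/400-.5)
E=[P(*g(*q),.076) for q in [(783,105),(773,278)]];en=np.mean(E,0)
S0=[P(*g(*q),.076) for q in [(137,115),(137,283)]];st=np.mean(S0,0)
v=en-st;print('end',en,np.linalg.norm(en-m),'ang',np.degrees(np.arctan2(v[1],v[0])),'w',np.linalg.norm(S0[0]-S0[1]))
ux=np.array([np.cos(np.radians(9.85)),np.sin(np.radians(9.85)),0])
for q,zz in [((424,200),.05),((402,200),.034),((402,200),.05),((424,200),.034)]: print(q,zz,(P(*g(*q),zz)-m)@ux)
us=range(440,520,4);print([(u,[round(float(px2w(W,u,115,d[v,u])[2]),3) for v in(112,116)]) for u in us])
print('collar edge tool x',[ (R.T@(px2w(W,323,250,0) - p)) for _ in [0]])
o=-W['R'].T@W['t'];
a=R.T@(px2w(W,323,249.5,1.)-px2w(W,323,249.5,.1));b=R.T@(px2w(W,323,249.5,.1)-p)
print('collar far edge', [ (b+a*(zz-b[2])/a[2]).round(4) for zz in(.011,.013)])
a=R.T@(px2w(W,323,240,1.)-px2w(W,323,240,.1));b=R.T@(px2w(W,323,240,.1)-p)
print('foot far edge', [ (b+a*(zz-b[2])/a[2]).round(4) for zz in(.046,.056)])
print('delta',delta([*m[:2],.166]))
E
```

```text
mouth [ 0.52672382 -0.00422948  0.07600151]
  0.0276 10.0
  0.0299 -79.6
  0.0278 -170.1
  0.0298 100.0
end [0.69095162 0.02463096 0.07600151] 0.16674440597418483 ang 10.011485446732452 w 0.013370880224300021
(424, 200) 0.05 0.09157956190398252
(402, 200) 0.034 0.09078909021856213
(402, 200) 0.05 0.08574553567473382
(424, 200) 0.034 0.09696353782348294
[(440, [0.035, 0.034]), (444, [0.035, 0.034]), (448, [0.034, 0.034]), (452, [0.035, 0.034]), (456, [0.035, 0.034]), (460, [0.035, 0.034]), (464, [0.035, 0.035]), (468, [0.038, 0.039]), (472, [0.048, 0.046]), (476, [0.052, 0.05]), (480, [0.051, 0.05]), (484, [0.05, 0.05]), (488, [0.051, 0.05]), (492, [0.05, 0.05]), (496, [0.051, 0.05]), (500, [0.05, 0.05]), (504, [0.05, 0.049]), (508, [0.052, 0.049]), (512, [0.051, 0.049]), (516, [0.052, 0.052])]
collar edge tool x [array([ 0.07044126,  0.00033232, -0.15790463])]
collar far edge [array([0.0186, 0.0002, 0.011 ]), array([0.018 , 0.0002, 0.013 ])]
foot far edge [array([0.0127, 0.0002, 0.046 ]), array([0.0099, 0.0002, 0.056 ])]
delta [ 7.27528326 -0.07512257  0.02991894]
```

```bash
python3 -m crank '[[[3.6,0.05,0],0,255],[[3.6,0.05,0],0,255],[[0,0,0],0,255],[[0,0,0],0,255]]'
python3 - <<'E'
from h import *
p,R,s=tool();print(p,s['width']*92,yawy(),s['force'])
W=get_calibration('wrist')
im,d=get_image('wrist');a=cv2.resize(im[180:330,240:420],(720,600),interpolation=cv2.INTER_CUBIC);save('w6.png',a)
im,d=get_image('side');a=cv2.resize(im[190:310,250:410],(800,600),interpolation=cv2.INTER_CUBIC);save('s6.png',a)
E
```

```text
clock: 6.45
position: [0.5289, -0.0039, 0.1667]
ee_rot: [2.018, 2.407, -0.0]
force: [-0.0, -1.2, -2.0]
width: 0.198
[ 0.52890387 -0.0038529   0.16671929] 18.217050254917336 10.048686436823793 [-0.00873877 -1.15523867 -1.96846826]
```

View pics/w6.png

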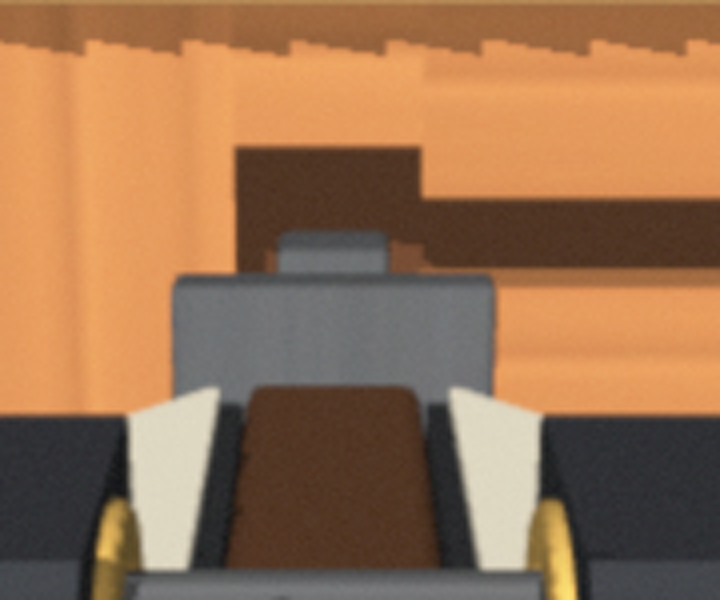

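View pics/s6.png

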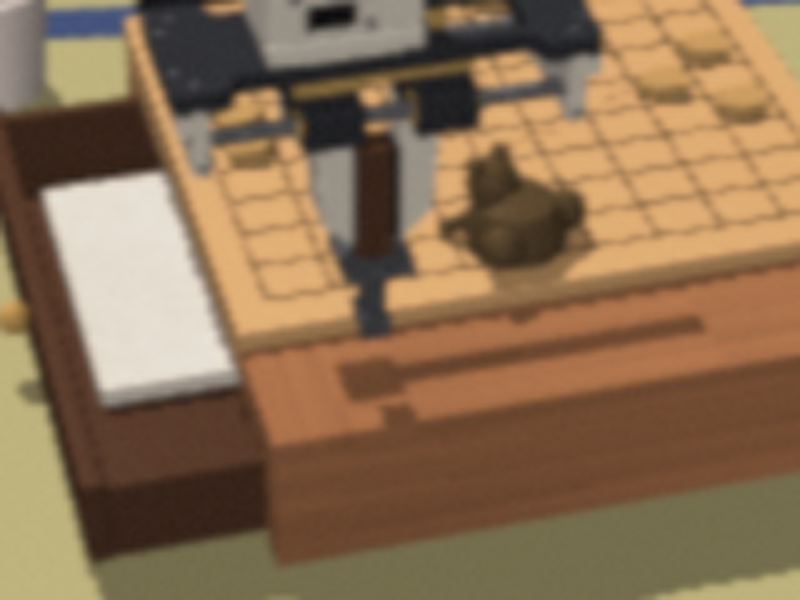

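```bash
python3 - <<'E'
from h import *
W=get_calibration('wrist');p,R,s=tool()
def T(a,b,zt):
    u=240+(a+.5)/4-.5;v=180+(b+.5)/4-.5
    A=R.T@(px2w(W,u,v,1.)-px2w(W,u,v,.1));B=R.T@(px2w(W,u,v,.1)-p); return (B+A*(zt-B[2])/A[2])*1000
print('mouth far',T(236,147,.0907),T(421,147,.0907))
print('foot bottom',T(279,232,.056),T(388,232,.056),'top',T(278,248,.046),T(388,248,.046))
print('collar',T(175,281,.012),T(494,281,.012), 'slot edges',T(600,199,.0907),T(600,267,.0907))
E
```

```text
mouth far [ 14.22934382 -13.98855354  90.7       ] [14.22454053 13.3410432  90.7       ]
foot bottom [10.81626822 -6.60500502 56.        ] [10.81360876  7.44052885 56.        ] top [11.54336644 -6.41609842 46.        ] [11.54077906  7.13097884 46.        ]
collar [ 17.76831144 -15.92917923  12.        ] [17.76195989 16.98406447 12.        ] slot edges [ 6.28770942 40.08869187 90.7       ] [-4.27603044 40.51500182 90.7       ]
```

```bash
python3 -m crank '[[[0,0,1.8],0,255],[[0,0,1.8],0,255],[[0,0,1.6],0,255],[[0,0,0],0,255],[[0,0,0],0,255]]'; python3 -m crank '[[[0,0,0.3],0,255],[[0,0,0.2],0,255],[[0,0,0.1],0,255],[[0,0,0],0,255]]'
```

```text
clock: 7.05
position: [0.5291, -0.0052, 0.1148]
ee_rot: [-2.023, -2.403, 0.001]
force: [0.4, -0.3, -0.1]
width: 0.192
clock: 7.45
position: [0.5291, -0.0043, 0.1088]
ee_rot: [2.022, 2.404, 0.0]
force: [-0.2, 0.3, -1.7]
width: 0.195
```

Foot expected about 3 mm above the runner; feel for contact.

```bash
python3 -m crank '[[[0,0,0.1],0,255],[[0,0,0.1],0,255],[[0,0,0],0,255]]'; python3 -m crank '[[[0,0,0.1],0,255],[[0,0,0],0,255]]'; python3 -c "
from h import *
im,d=get_image('side');a=cv2.resize(im[190:310,250:410],(800,600),interpolation=cv2.INTER_CUBIC);save('s7.png',a)
im,d=get_image('wrist');save('w7.png',im)"
```

```text
clock: 7.75
position: [0.529, -0.0043, 0.1066]
ee_rot: [-2.022, -2.404, 0.0]
force: [-0.7, 0.5, -0.9]
width: 0.192
clock: 7.95
position: [0.5292, -0.0042, 0.1063]
ee_rot: [2.021, 2.404, 0.0]
force: [-2.1, 0.3, 5.0]
width: 0.196
```

View pics/s7.png

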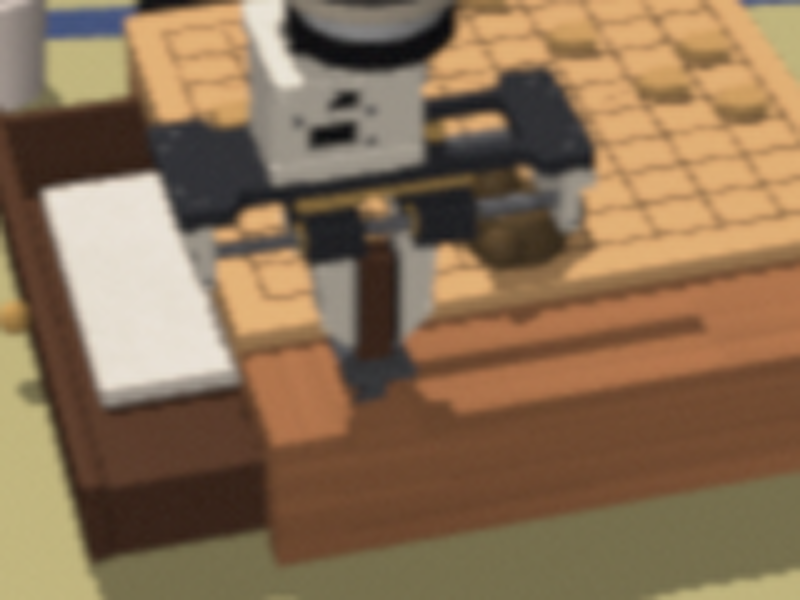

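View pics/w7.png

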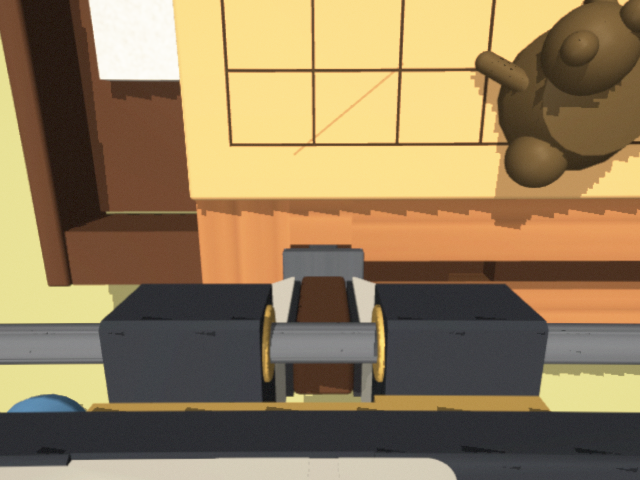

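```bash
python3 -m crank '[[[0,0.8,0],0,255],[[0,1.2,0],0,255],[[0,1.2,0],0,255],[[0,0.8,0],0,255],[[0,0,0],0,255]]'; python3 -c "
from h import *
p,R,s=tool();print(p,s['force'],delta([.5292,-.0042,.1063]),yawy())
im,d=get_image('wrist');save('w8.png',im)"
```

```text
clock: 8.55
position: [0.5706, 0.0031, 0.1063]
ee_rot: [2.021, 2.403, 0.003]
force: [1.7, 0.9, 4.2]
width: 0.197
[0.57064849 0.00309557 0.10632253] [1.73648175 0.85940444 4.18460845] [-0.00682664 -4.20854986 -0.00943856] 9.889732120295795
```

View pics/w8.png

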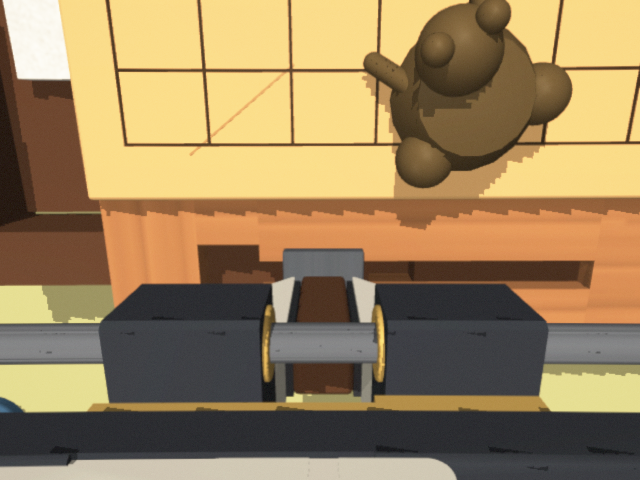

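```bash
python3 - <<'E'
from h import *
im=cv2.imread('pics/w8.png')[:,:,::-1];
b=cv2.resize(np.clip(im[240:300,360:610].astype(float)*2.2,0,255).astype(np.uint8),(800,300),interpolation=cv2.INTER_CUBIC);save('c8.png',b)
W=get_calibration('wrist');p,R,s=tool()
def T(u,v,zt):
    A=R.T@(px2w(W,u,v,1.)-px2w(W,u,v,.1));B=R.T@(px2w(W,u,v,.1)-p); return (B+A*(zt-B[2])/A[2])*1000
print(T(414.5,270,.0563),T(411.5,270,.0723),T(199,250,.0303),T(259,250,.0303),T(583,270,.0303),T(592,258,.0303))
print('collar',T(284,250,.012),T(363,250,.012))
print(im[270,400:425].tolist())
E
```

```text
[-6.94332431 48.57414521 56.3       ] [-12.69763378  50.46834249  72.3       ] [ 12.10703885 -56.16112031  30.3       ] [ 12.09221955 -28.82224479  30.3       ] [  2.50457155 119.84600932  30.3       ] [  8.30258142 122.98096055  30.3       ]
collar [ 17.72850088 -15.67037949  12.        ] [17.72170574 16.93488498 12.        ]
[[72, 50, 31], [76, 49, 34], [73, 47, 30], [73, 49, 33], [73, 48, 31], [73, 47, 27], [75, 49, 34], [66, 43, 30], [54, 36, 25], [51, 37, 28], [48, 32, 21], [51, 34, 26], [50, 34, 23], [52, 33, 23], [64, 43, 29], [70, 45, 28], [74, 47, 30], [74, 48, 34], [75, 49, 34], [73, 48, 31], [73, 47, 31], [74, 48, 33], [75, 48, 32], [72, 45, 29], [72, 48, 31]]
```

View pics/c8.png

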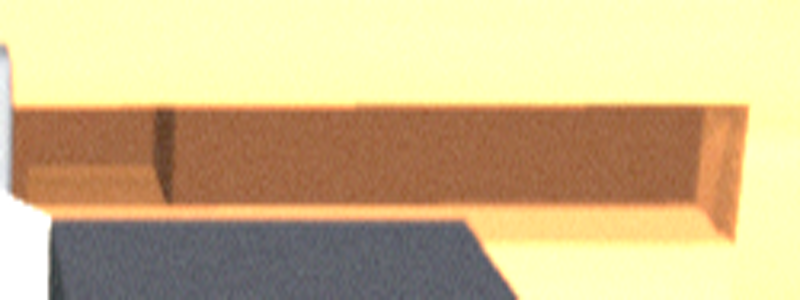

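```bash
python3 -m crank '[[[0,0.8,0],0,255],[[0,1.1,0],0,255],[[0,1.0,0],0,255],[[0,0.6,0],0,255],[[0,0,0],0,255]]'; python3 -c "
from h import *
p,R,s=tool();print(p,s['force'],delta([.5292,-.0042,.1063]),yawy())
im,d=get_image('wrist');save('w9.png',im)"
```

```text
clock: 9.1
position: [0.6033, 0.0088, 0.1053]
ee_rot: [-2.022, -2.404, -0.0]
force: [-0.2, 0.6, -1.3]
width: 0.191
[0.60326915 0.00875148 0.10531454] [-0.24302497  0.60862854 -1.29595785] [-4.85556658e-03 -7.51931338e+00 -9.70216414e-02] 9.881080378618979
```

View pics/w9.png

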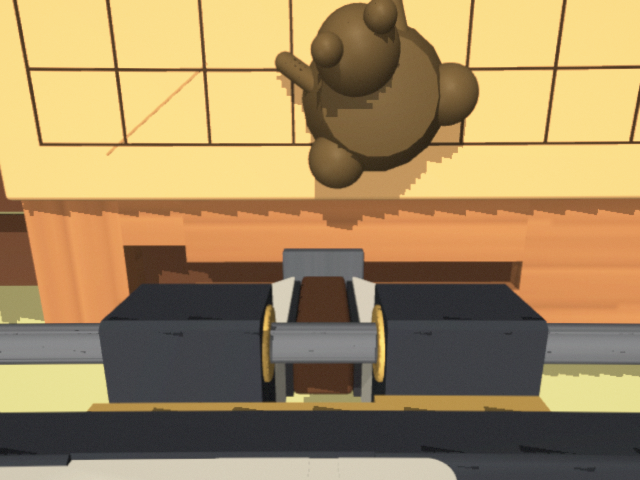

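```bash
python3 - <<'E'
from h import *
im=cv2.imread('pics/w9.png')[:,:,::-1];b=np.clip(im[235:290,110:540].astype(float)*2,0,255).astype(np.uint8);save('c9.png',cv2.resize(b,(800,200),interpolation=cv2.INTER_CUBIC))
W=get_calibration('wrist');p,R,s=tool()
def T(u,v,zt):
    A=R.T@(px2w(W,u,v,1.)-px2w(W,u,v,.1));B=R.T@(px2w(W,u,v,.1)-p); return (B+A*(zt-B[2])/A[2])*1000
print(T(126,248,.0293),T(186,248,.0293),T(523,263,.0293),'collar',T(284,250,.012),T(363,250,.012))
E
```

```text
[ 13.3962465  -88.63411518  29.3       ] [ 13.37802536 -61.65846708  29.3       ] [ 6.21623068 91.69258304 29.3       ] collar [ 17.74166178 -15.67132092  12.        ] [17.73606183 16.93454316 12.        ]
```

View pics/c9.png

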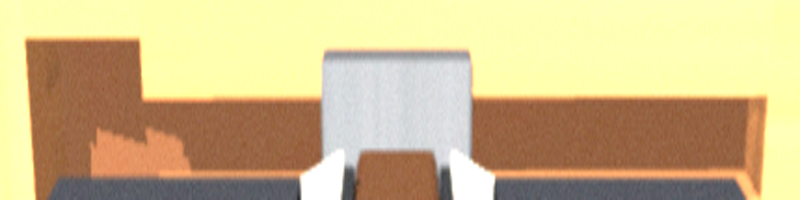

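```bash
python3 -m crank '[[[0,0.3,0],0,255],[[0,0,0.2],0,255],[[0,0,0.3],0,255],[[0,0,0],0,255]]'; python3 -m crank '[[[0,0,0.3],0,255],[[0,0,0.2],0,255],[[0,0,0],0,255]]'
```

```text
clock: 9.55
position: [0.6053, 0.009, 0.1001]
ee_rot: [-2.021, -2.404, 0.001]
force: [0.6, 0.7, -1.4]
width: 0.192
clock: 9.85
position: [0.6056, 0.009, 0.0953]
ee_rot: [-2.022, -2.404, 0.001]
force: [-0.1, 0.1, -1.7]
width: 0.193
```

```bash
python3 -m crank '[[[0,0,0.1],0,255],[[0,0,0],0,255]]'; python3 -m crank '[[[0,0,0.05],0,255],[[0,0,0],0,255]]';python3 -c "
from h import *
im,d=get_image('side');a=cv2.resize(im[190:310,270:430],(800,600),interpolation=cv2.INTER_CUBIC);save('s10.png',a)
im,d=get_image('wrist');save('w10.png',im)"
```

```text
clock: 10.05
position: [0.6059, 0.0091, 0.0947]
ee_rot: [-2.022, -2.404, 0.0]
force: [0.2, -0.1, -0.8]
width: 0.199
clock: 10.25
position: [0.606, 0.0091, 0.0944]
ee_rot: [2.022, 2.404, 0.0]
force: [0.1, -0.2, -0.2]
width: 0.193
```

View pics/s10.png

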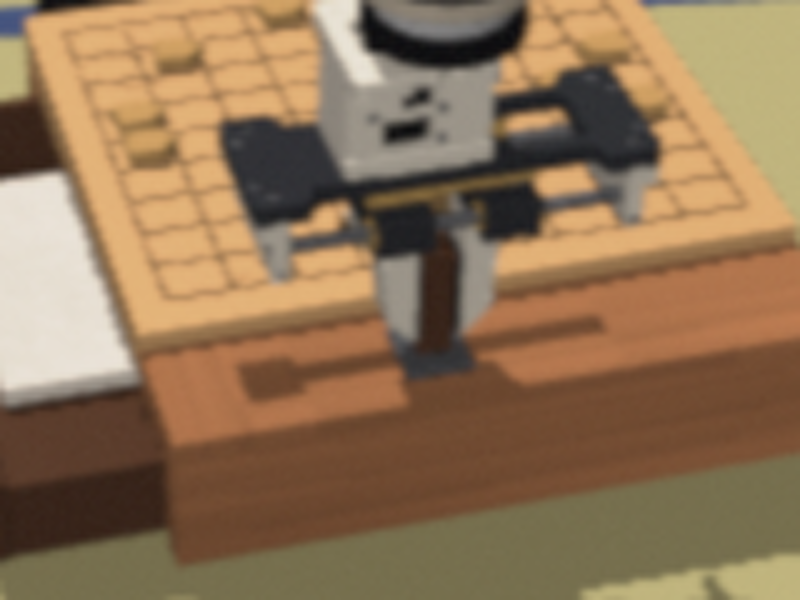

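View pics/w10.png

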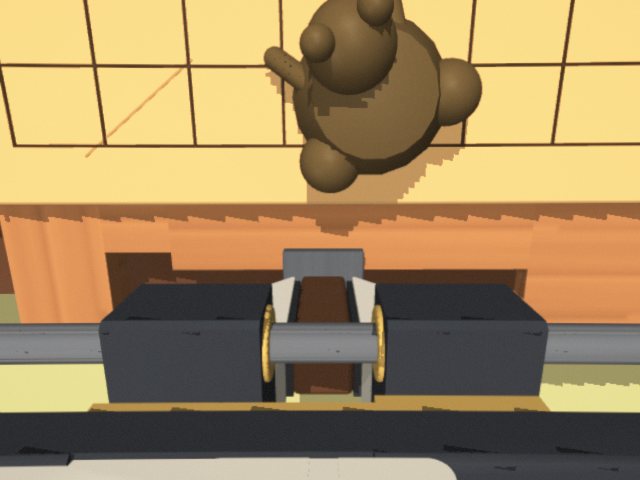

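Collar nearly on the rail; press down until contact is felt, then release.

```bash
python3 -m crank '[[[0,0,0.05],0,255],[[0,0,0.05],0,255],[[0,0,0],0,255]]'
```

```text
clock: 10.65
position: [0.606, 0.0091, 0.0944]
ee_rot: [2.021, 2.404, 0.0]
force: [-4.7, -1.0, 11.4]
width: 0.192
```

```bash
python3 -m crank '[[[0,0,-0.05],0,255],[[0,0,0],0,255],[[0,0,0],0,180],[[0,0,0],0,150],[[0,0,0],0,140]]'; python3 -m crank '[[[0,0,0],0,140],[[0,0,0],0,140]]'; python3 -c "
from h import *
im,d=get_image('side');a=cv2.resize(im[190:310,270:430],(800,600),interpolation=cv2.INTER_CUBIC);save('s11.png',a)
im,d=get_image('wrist');save('w11.png',im)"
```

```text
clock: 11.15
position: [0.6059, 0.0091, 0.0935]
ee_rot: [-2.022, -2.404, 0.0]
force: [-0.2, -0.7, 0.5]
width: 0.405
clock: 11.35
position: [0.6059, 0.0091, 0.0936]
ee_rot: [-2.022, -2.404, 0.0]
force: [0.4, 0.1, -0.3]
width: 0.446
```

View pics/w11.png

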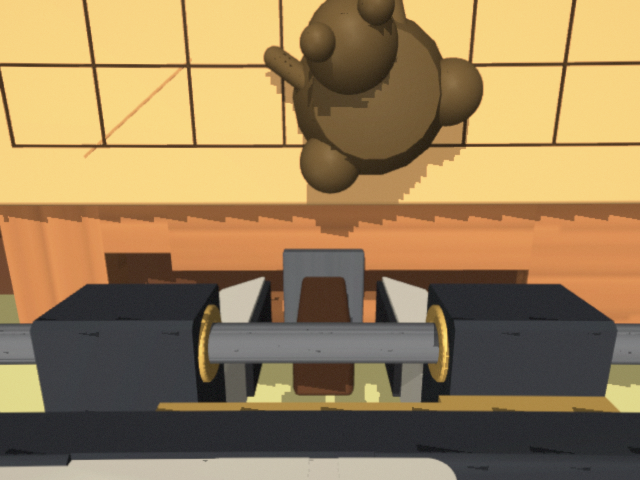

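View pics/s11.png

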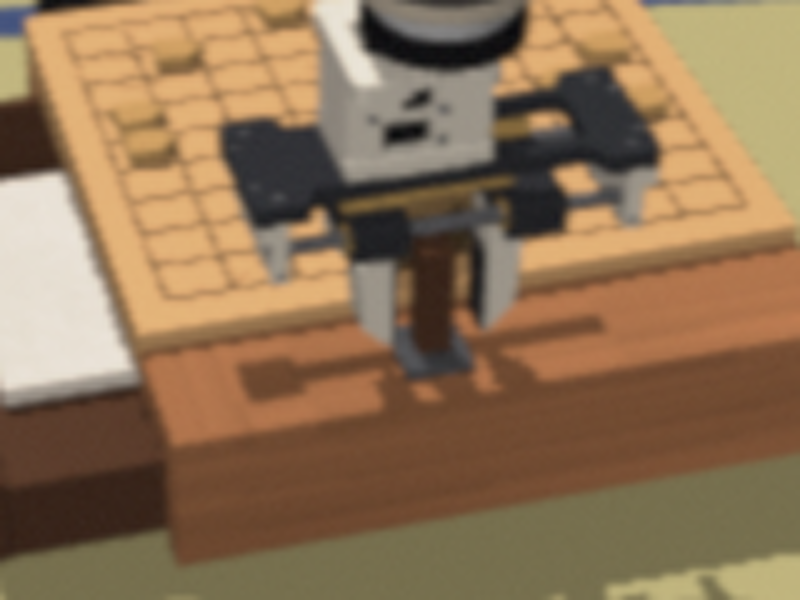

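Key stands free between the open jaws. Withdraw straight up, well clear.

```bash
python3 -m crank '[[[0,0,-1],0,140],[[0,0,-3],0,140],[[0,0,-4],0,140],[[0,0,-4],0,140],[[0,0,-3],0,140]]'; python3 -m crank '[[[-4,0,0],0,140],[[-4,0,0],0,140],[[0,0,0],0,140],[[0,0,0],0,140]]';python3 -c "
from h import *
im,d=get_image('wrist');save('w12.png',im);W=get_calibration('wrist')
print(look_for('drawer_front','wrist')[:1])
im,d=get_image('side');a=cv2.resize(im[190:310,270:430],(800,600),interpolation=cv2.INTER_CUBIC);save('s12.png',a);save('s12f.png',im)
S=get_calibration('side')
print([(r['location'],r['score']) for r in look_for('key_grip','side')])
print([(r['location'],r['score']) for r in look_for('drawer_front','side')])
im,d=get_image('top');save('t12.png',im)
"
```

```text
clock: 11.95
position: [0.6064, 0.0094, 0.2473]
ee_rot: [2.02, 2.403, 0.003]
force: [0.3, 0.0, -0.2]
width: 0.453
clock: 12.35
position: [0.6195, -0.071, 0.2442]
ee_rot: [2.025, 2.402, 0.0]
force: [-0.3, 1.1, 0.3]
width: 0.449
[{'location': [0.4224, 0.0036, 0.0461], 'score': 0.95}]
[([0.553, -0.3772, 0.043], 0.8), ([0.6032, -0.0001, 0.1004], 0.63), ([0.3471, -0.3647, 0.0456], 0.56)]
[([0.4099, 0.1029, 0.0239], 0.78), ([0.7059, -0.286, 0.0759], 0.66)]
```

View pics/w12.png

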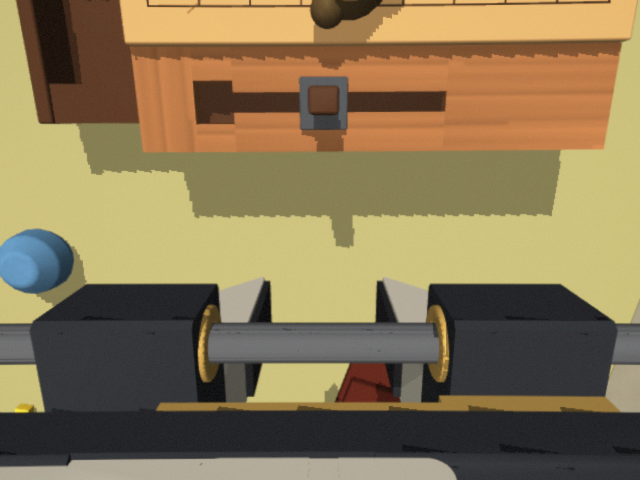

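View pics/s12.png

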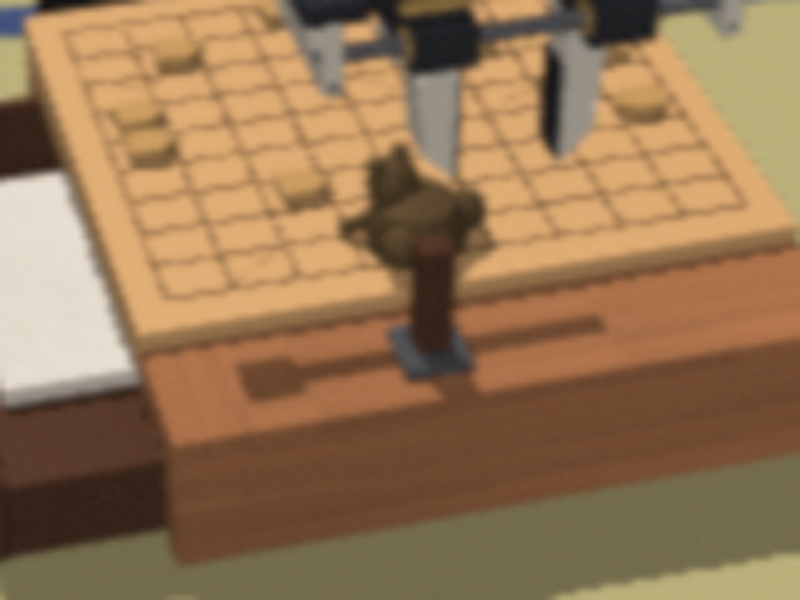

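View pics/s12f.png

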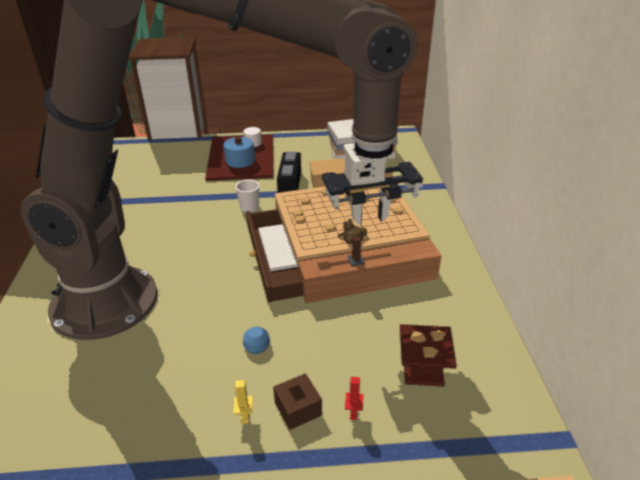

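```bash
python3 - <<'E'
from h import *
im,d=get_image('wrist');W=get_calibration('wrist')
med=lambda a,b,c,e:np.median([px2w(W,u,v,d[v,u])[2] for v in range(a,b) for u in range(c,e)])
print('rail',med(135,145,300,345),'collar',med(80,84,305,343),med(90,120,302,306),'handle',med(92,107,315,333))
a=np.load('pics/side0.npz')['im'];b=cv2.imread('pics/s12f.png')[:,:,::-1]
r=(slice(215,300),slice(245,300));print('drawer diff',np.abs(a[r].astype(int)-b[r]).mean())
print(monitor.observe()['force'])
E
```

```text
rail 0.07613625537204174 collar 0.08209856025147189 0.08212050529377216 handle 0.1421195529411195
drawer diff 1.2240998217468806
[ 0.3784851   0.34366619 -0.15739385]
```

Collar top is at 82.1 mm (76 + 6) and handle top at 142.1 mm, both as they should be. The drawer is unchanged.

```bash
python3 -c "
from h import *
print(workorder.sign_off())"
```

```text
the job is handed in; nothing more can be done
None
```

The stop key is in the drawer's notch, released, and the job was handed in at about 12.5 s of the 51 s allowed.

- **What I did:** I lifted the walnut key out of the rest block and left the red and yellow look-alikes alone. I set its foot on the runner in the mouth, where contact came at the expected height with about 5 N. I slid it about 79 mm to the notch, which I had seen through the slot. There I lowered it until the collar met the rail, with at most about 11 N pressing down, then let go and backed away.
- **Last checks:**
  - By depth the rail is at 76.1 mm, the collar top at 82.1 mm and the handle top at 142.1 mm. This matches the key seated with its collar flat on the rail.
  - The key looks upright in the side and wrist pictures.
  - The drawer area of the side picture is unchanged. The trained network's drawer position there is within about 4 mm of the start, which is its own accuracy.
  - I saw no change in the bystanders, judging by eye only.
- **Disagreement:** Two early wrist views placed the key about 2.5 mm apart, and the offset I worked out from them did not hold up. For the insertion I measured the key against the mouth in the same picture instead.

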